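# Feed a square tube under the drill-jig bridge to its end stop

### The arm

A 7-joint arm with a two-finger parallel gripper is mounted at the origin on the work surface. World frame = base frame: x ahead of the robot, y to its left, z up, the work surface at z = 0. Lengths are in m, angles in rad, forces in N, time in s.
With the tool pointing down it reaches from about 0.425 to 0.925 m from the base axis. Payload 6.8 kg.
Tool frame: the origin (TCP) lies midway between the tips of the shut fingers; the grasp point (between the pads) lies 19 mm behind it; z points along the fingers, x is the direction in which the jaws open and shut, and the axes are right-handed (so a half turn about z gives the same grasp; the last joint's range is limited). The gripper opens to 85 mm and grips with 20 to 120 N. Pads are 22 mm wide; open, the fingers measure 114 mm over their backs; the gripper's body (76 mm by 85 mm) begins 54 mm behind the grasp point. The pads swing forward as they close: fully open they stand 13 mm farther back than shut.
Start: joints at [1.233, 0.477, 0.022, 1.555, -0.011, 1.109, -0.083], TCP at [0.154, -0.657, 0.231] pointing down, gripper open.
Joint ranges: [-2.96, 2.96], [-0.34, 2.1], [-1.41, 1.46], [0.24, 2.44], [-1.37, 4.51], [0.17, 1.92], [-2.96, 2.96]. Speed limits (rad/s): [2.39, 2.39, 3.14, 3.14, 3.14, 3.14, 3.14].

### API

Orientations are given as a unit quaternion [w, x, y, z].
In Python, from station import bot gives the robot as it stands.
- The arm moves only by the tool step_arm, never from a script. Its argument "increments" is a list of rows, each a list of 7 numbers: the shift along the tool's x, y, z in cm, then the turn, a rotation vector about the tool's x, y, z in degrees, then the closure, from 0 (fully open) to 1 (shut). A call has 1 to 20 rows; each row shifts and turns the commanded pose from where the row before left it, along the tool's axes as they then stand; what a row does not reach is not made up. A row lasts 1/10 s, in which the tool goes at most 50 mm and 8.59 degrees, less where a joint would pass 70% of its speed; a pose out of reach is approached as far as the arm can. A call is refused whole if a number of a shift passes 5 or a number of a turn 8.59, either way. A call with a gripper value outside its range is refused whole. The fingers move at their own pace and stop on an object; "squeeze" is the grip in N (left out, the last holds). Time passes only in rows, so rows that do not move let the fingers close. It gives the time, the measured TCP pose, the force and the opening at its end, in the units of the state.
- bot.get_obs(): the state, without advancing time (a new reading comes with each control period).
- bot.read_camera(name): name is "scene" or "side" or "wrist"; returns a dict with "pixels" (400x640x3 uint8, red, green, blue), "vertical_fov" (degrees; the focal length in pixels is half the picture's height over the tangent of half this angle, whatever the lens; pixels are square), "cx", "cy" (the principal point, pixels), "camera_from_world" (4x4, takes a point from world to camera coordinates). Camera axes: x right, y down, z forward; pixel columns grow to the right and rows downward; lengths in m; the calibration is good to about 2 mm. A picture is of the moment at which its call begins. There is no depth.
- bot.hand_in(): hands the job in, once; it reports no verdict.
Trained networks look in a picture, given as the dict that the camera call returned (one of the last four; its "shot" number tells which), for a name from the list of things; names that differ only in an ending like _2 or _b are one class to them, and where a whole thing is asked for, a point or a joint stands for the part that bears it (a point fixed in the world has none). Each returns a list of dicts, best first, with "score" (0 to 1); they miss things now and then, are a little off and sometimes report something else, mostly with a low value. They report only what shows in the picture. A call takes as long as a camera call. They do not tell look-alikes from the thing itself.
- bot.find_in(picture, query): "point" ([column, row] in pixels, amid what is visible of it).
- bot.cut_out(picture, query): "pixels" (400x640 bool, what is visible of it) and "point" ([column, row] in pixels, amid what is visible of it).
- bot.pinpoint(picture, query): "point" ([column, row] in pixels: a listed point, or the origin of a listed thing).
The state is a dict: "t": time; "q": joint angles; "joint_vel": joint speeds; "joint_torque": joint torques, N m; "eef_pos": TCP position; "tool_rot": TCP orientation; "contact_force": force on the tool from outside, world axes, zero at the start; "torque": the same for the moment, N m; "gripper_width": opening from 0.0 (shut) to 1.0 (fully open).
Only numpy, scipy, OpenCV 4.12 (cv2) and the standard library are available. Lean on these libraries where they do the work, as an engineer would, in place of code of your own. Each camera call takes 0.05 s, during which the arm holds its last target.

### The job

Load the drilling jig: pick up the long square steel tube and feed it lengthwise, from the jig's open end, through the gap under the bridge until its leading end is at the end stop (a gap of about a centimetre is fine). Let go of it lying flat and straight along the jig's bed, and leave the short square tube and the angle iron where they lie.

Things in the scene. Friction and masses are not known exactly. Their poses are not given: they have to be found in the camera images.
- tube: Long square tube of dark raw steel, loose, flat on the bench: 240 mm long, 30 x 30 mm section, about 0.3 to 0.55 kg. Origin at its very centre (15 mm above what it lies on), x along its length (ends alike). Grip it from above across its width, at its middle or up to 30 mm towards the trailing end, to keep the fingers clear of the bridge.
- jig: Dark steel drill jig, fixed. Origin: middle of the bed's underside; x = feed, open end to stop; z up. Bed 300 (x) by 90 mm, top at z 10. Bridge from x 20 to 60: gap between posts 60 wide about y 0; crosspiece 100 wide, underside z 60, top z 72, brass bush to z 80. End stop: 60 wide, face at x 120, top z 55. With the tube home against the stop its centre is at x 0, y 0, z 25 mm.
- short_tube: Short square tube of the same dark steel, loose, same 30 x 30 mm section but only 120 mm long; leave it alone. Origin at its centre, x along its length. It lies beside the long tube, in any order.
- angle_iron: Dark raw steel angle (L section), loose, 240 mm long, 36 mm wide and high, 4 mm thick; leave it alone. Origin at the centre of its underside, x along its length. Lies beside the tubes, in any order; the three lie about 115 mm apart, centre to centre.
There are look-alikes about, which are no part of the job. Leave any pink look-alike of the tube alone.

How it is judged:
At the end, for the whole second after the job is handed in: The long tube lies at rest and released on the jig's bed, under the bridge, its leading end within 18 mm of the end stop, its centre within 18 mm of the jig's centre line and its length along the feed within 11 degrees (x of tube in the frame of jig between -0.018 and 0.006 m and y of tube in the frame of jig between -0.018 and 0.018 m and z of tube in the frame of jig between 0.021 and 0.03 m and angle between the x axis of tube and the x axis of jig, either way round below 0.2 rad and linear speed of tube below 0.02 m/s); the robot touches nothing.
It fails at once if the short tube is moved more than 30 mm (distance of short_tube from where it was at the start of the episode above 0.03 m).
It fails at once if the angle iron is moved more than 30 mm (distance of angle_iron from where it was at the start of the episode above 0.03 m).
It also fails if it takes over 35 s, if anything falls off the work surface, if the arm or the gripper's body presses on something with over 40 N, if the wrist force passes 120 N, or if a joint passes its speed limit or range.

## Working session

There is one attempt and no reset: what is moved stays moved. The work goes in short steps, Python scripts to look and compute and a tool call to move; the robot and the scene stay as the last step left them, time stands still between calls to the robot, and variables do not carry over. Pictures are saved under pics/ and viewed, and the job is handed in when it is done.

Besides the shell and the picture viewer there is one more tool, called after "Request:" as name([rows], argument=value, ...), one row to a line, values as JSON. step_arm: Moves the arm, as the interface text tells. Its arguments: {"type":"object","properties":{"increments":{"type":"array"},"squeeze":{"type":"number"}},"required":["increments"]}

```bash
mkdir -p pics; ls; cat > h.py <<'E'
import numpy as np, cv2, pickle
from station import bot
def K(p):
    f=200/np.tan(np.radians(p["vertical_fov"])/2); return f,p["cx"],p["cy"]
def ray(p,uv):
    f,cx,cy=K(p); T=np.array(p["camera_from_world"]); R=T[:3,:3]; t=T[:3,3]
    d=R.T@np.array([(uv[0]-cx)/f,(uv[1]-cy)/f,1.]); return -R.T@t, d
def atz(p,uv,z):
    o,d=ray(p,uv); return o+d*(z-o[2])/d[2]
def proj(p,X):
    f,cx,cy=K(p); T=np.array(p["camera_from_world"]); c=T[:3,:3]@np.array(X)+T[:3,3]
    return np.array([cx+f*c[0]/c[2],cy+f*c[1]/c[2]])
def tri(l):
    A=np.zeros((3,3));b=np.zeros(3)
    for p,uv in l:
        o,d=ray(p,uv); d=d/np.linalg.norm(d); M=np.eye(3)-np.outer(d,d); A+=M;b+=M@o
    return np.linalg.solve(A,b)
def save(p,n): cv2.imwrite("pics/"+n+".png",p["pixels"][:,:,::-1])
E
python3 - <<'E'
from h import *
for n in ["scene","side","wrist"]:
    p=bot.read_camera(n); save(p,n+"0"); pickle.dump(p,open(n+"0.pkl","wb"))
    print(n,p["vertical_fov"],p["cx"],p["cy"],ray(p,(320,200)))
    for q in ["tube","short_tube","angle_iron","jig"]:
        print(q,"cut",[(np.round(d["point"]),round(d["score"],2),int(d["pixels"].sum())) for d in bot.cut_out(p,q)],"pin",[(np.round(d["point"],1),round(d["score"],2)) for d in bot.pinpoint(p,q)])
print(bot.get_obs())
E
```

```text
pics
scene 51.74412850368365 315.3908944189806 202.57775168525484 (array([ 1.1756664 , -0.34302603,  0.88151358]), array([-0.56610845,  0.42706723, -0.70519415]))
tube cut [(array([370., 151.]), 0.96, 638), (array([337., 209.]), 0.94, 1145)] pin [(array([372.3, 146.2]), 0.69), (array([340.6, 208.4]), 0.64)]
short_tube cut [(array([326., 182.]), 0.58, 519)] pin [(array([325.4, 184.3]), 0.95)]
angle_iron cut [(array([360., 237.]), 0.71, 913)] pin [(array([356.1, 240.8]), 0.83)]
jig cut [(array([209., 285.]), 0.82, 4379), (array([324., 182.]), 0.46, 477)] pin [(array([220.3, 283.8]), 0.68)]
side 46.68681798028426 317.4698582512136 205.4370339520257 (array([-0.1220024 ,  0.74689404,  0.75751548]), array([ 0.55289713, -0.55649349, -0.62031218]))
tube cut [(array([231., 340.]), 0.83, 2839), (array([285., 227.]), 0.65, 1642)] pin [(array([284.5, 224.5]), 0.85), (array([234.2, 330.3]), 0.6)]
short_tube cut [(array([303., 250.]), 0.67, 898)] pin [(array([301.1, 251.5]), 0.56)]
angle_iron cut [(array([255., 204.]), 0.87, 1679)] pin [(array([260.4, 207.6]), 0.63)]
jig cut [(array([376., 152.]),
[... 298 characters left out ...]
t': 1.35, 'q': array([ 1.2328784 ,  0.47703273,  0.02240674,  1.55541096, -0.01148668,
        1.10929802, -0.08306755]), 'joint_vel': array([-0.00055728,  0.00102082,  0.00191445, -0.00185678,  0.00133849,
       -0.00096852,  0.00051298]), 'joint_torque': array([-5.23334656e-04, -5.96321905e+01,  1.60588358e+00, -2.81536764e+01,
        1.23459951e-02,  1.70329669e-03,  1.87800606e-05]), 'eef_pos': array([ 0.15376542, -0.65726299,  0.23128144]), 'tool_rot': array([-4.63976551e-06,  7.83521256e-01, -6.21364982e-01, -9.13358118e-06]), 'contact_force': array([-0.39379542,  0.0451678 , -0.27799188]), 'torque': array([ 0.04338237,  0.02504997, -0.02001281]), 'gripper_width': 0.9984737520405855}
```

View pics/scene0.png

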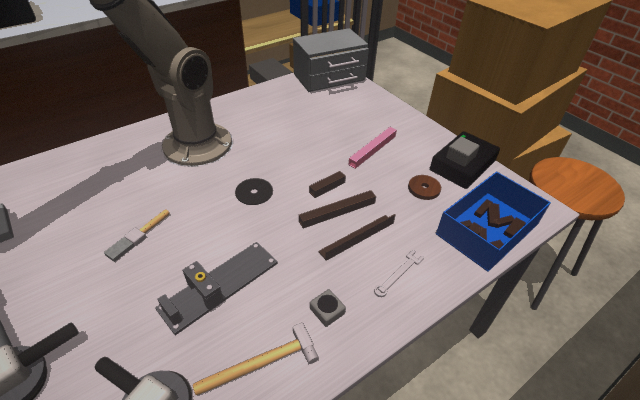

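View pics/side0.png

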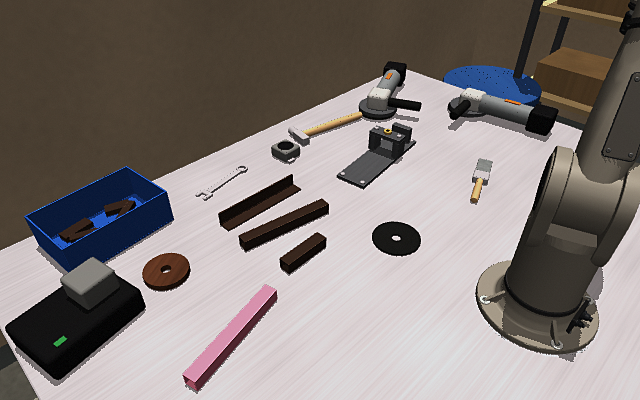

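View pics/wrist0.png

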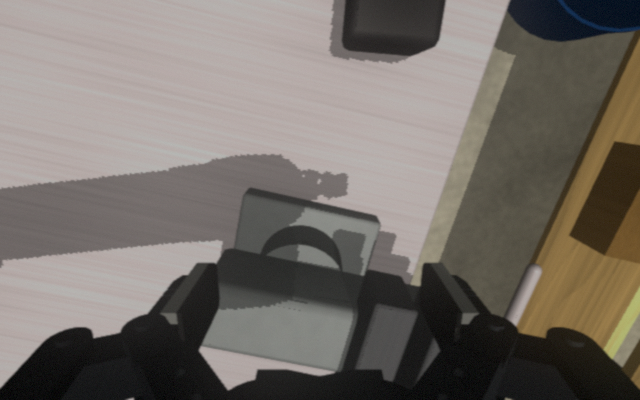

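```bash
python3 - <<'E'
from h import *
def crop(n,x0,y0,w,h,s,o):
    p=pickle.load(open(n,"rb")); c=p["pixels"][y0:y0+h,x0:x0+w,::-1]
    c=cv2.resize(c,None,fx=s,fy=s,interpolation=cv2.INTER_CUBIC); c=cv2.convertScaleAbs(c,alpha=1.6,beta=20)
    for i in range(0,w,10): cv2.putText(c,str(x0+i),(i*s,8),0,.3,(0,0,255)) if i%20==0 else 0; cv2.line(c,(i*s,0),(i*s,4),(0,0,255))
    for i in range(0,h,10): cv2.putText(c,str(y0+i),(0,i*s+3),0,.3,(0,0,255)); 
    cv2.imwrite("pics/"+o+".png",c)
crop("scene0.pkl",290,165,115,95,6,"sc_t")
crop("side0.pkl",215,165,120,110,5,"si_t")
crop("scene0.pkl",150,235,135,100,5,"sc_j")
crop("side0.pkl",330,110,95,85,7,"si_j")
E
```

```text
(no output)
```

View pics/sc_t.png

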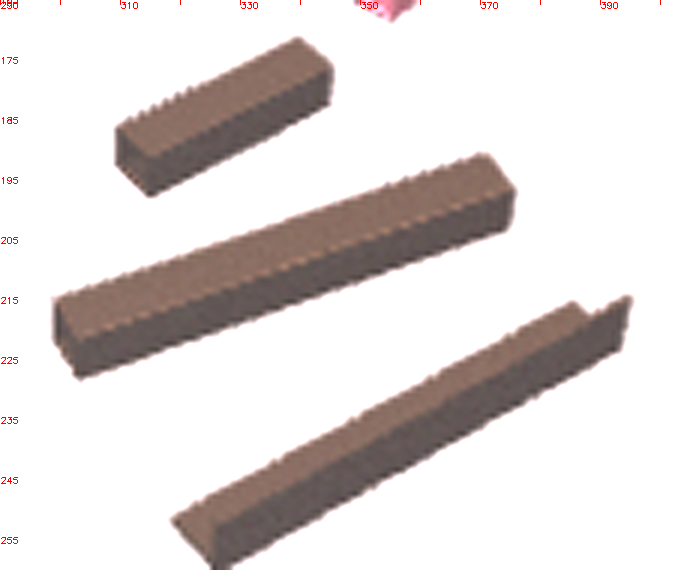

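View pics/si_t.png

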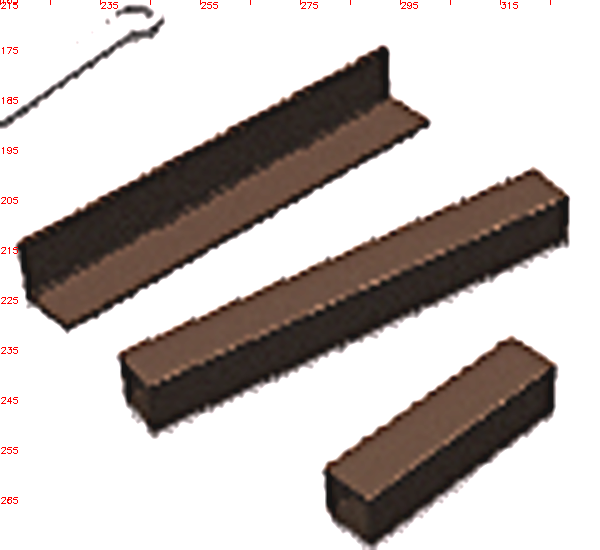

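View pics/sc_j.png

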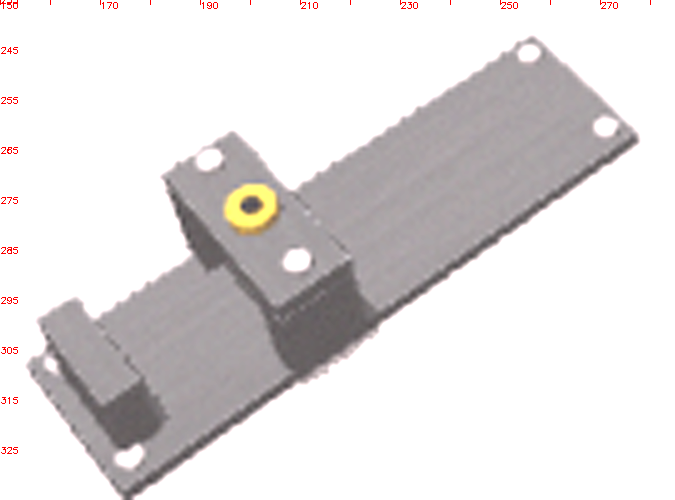

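View pics/si_j.png

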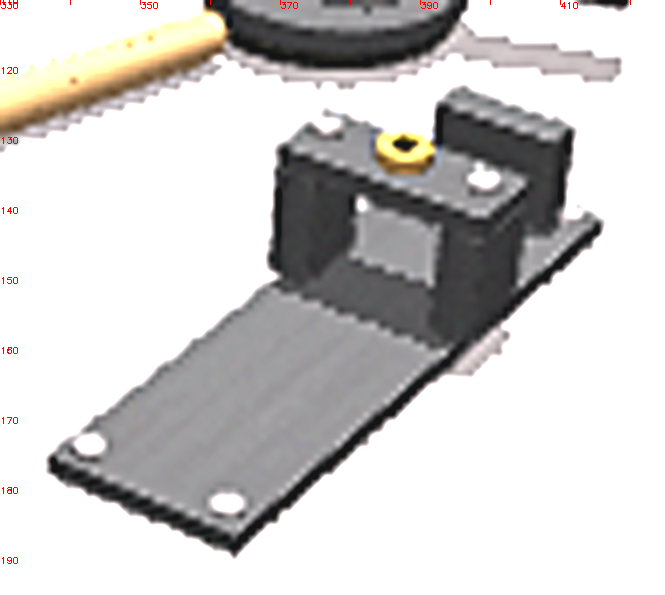

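```bash
python3 - <<'E'
from h import *
a=pickle.load(open("scene0.pkl","rb"));b=pickle.load(open("side0.pkl","rb"))
def go(n,P):
    for k,(u,v) in P.items():
        X=tri([(a,u),(b,v)]); print(n,k,X.round(4),(proj(a,X)-u).round(1),(proj(b,X)-v).round(1))
go("tube",dict(Ln=((303,221.3),(322,199)),Lf=((300,214.7),(328.4,204.4)),Rf=((371.2,190.5),(245.4,242.6)),Rn=((375.8,196.7),(239,236))))
go("jig",dict(of=((256,242.6),(363.6,187.6)),on=((277.6,262),(337.1,175.7)),sf=((155.6,307.6),(415.7,141.7)),hn=((271,260.4),(342.9,173.6)),hf=((255.8,245.6),(362.4,181.9)),bush=((200,276),(387.5,131))))
# model fit of jig (x,y,yaw) & tube using corners
from scipy.optimize import least_squares
jm=[((-.15,-.045,.01),0),]
obsA={(-.15,-.045):(256,242.6),(-.15,.045):(277.6,262),(.15,.045):(175.4,333),(.15,-.045):(155.6,307.6)}
obsB={(-.15,-.045):(363.6,187.6),(-.15,.045):(337.1,175.7),(.15,-.045):(415.7,141.7)}
def fit(pts,x0,name):
    def r(x):
        c,s=np.cos(x[2]),np.sin(x[2]); o=[]
        for p,m,u in pts:
            X=[x[0]+c*m[0]-s*m[1],x[1]+s*m[0]+c*m[1],x[3]+m[2]]; o+=list(proj(p,X)-u)
        return o
    s=least_squares(r,x0); print(name,s.x.round(4),np.degrees(s.x[2]).round(1),np.array(s.fun).reshape(-1,2).round(1).tolist())
J=[(a,(*k,.01),v) for k,v in obsA.items()]+[(b,(*k,.01),v) for k,v in obsB.items()]
J+=[(a,(.04,0,.08),(200.2,276)),(b,(.04,0,.08),(387.5,130.8))]
# handedness both
fit(J,[.65,-.3,-1.,0],"jig")
J2=[(p,(m[0],-m[1],m[2]),u) for p,m,u in J]; 
for y in (-1,-2,-3,0,2): fit(J2,[.65,-.3,y,0],"jig2")
E
```

```text
tube Ln [0.5299 0.0855 0.0262] [-0.5 -0.1] [-0.6  0.1]
tube Lf [0.5035 0.0914 0.0267] [-1.  -0.2] [-1.1  0.2]
tube Rf [0.5413 0.3243 0.0262] [-0.9  0. ] [-1.2 -0. ]
tube Rn [0.5694 0.3198 0.0253] [-0.6  0. ] [-0.7 -0. ]
jig of [ 0.5058 -0.0519  0.0028] [-0.2 -0.1] [-0.2  0.1]
jig on [ 0.5944 -0.0389  0.004 ] [-0.8 -0.2] [-0.8  0.1]
jig sf [ 0.5462 -0.3462  0.004 ] [-0.2 -0.1] [-0.2  0.1]
jig hn [ 0.5843 -0.0521  0.0097] [-0.7 -0.1] [-0.6  0.1]
jig hf [ 0.5194 -0.0605  0.0102] [-0.6 -0.1] [-0.6  0.1]
jig bush [ 0.5757 -0.2325  0.0761] [-0.2 -0.1] [-0.2  0.1]
jig [ 0.5702 -0.1921 -1.4304 -0.0055] -82.0 [[0.2, -1.0], [-0.4, -0.7], [-0.9, 0.7], [-0.5, 0.1], [-0.4, 0.0], [-1.0, 0.3], [-0.1, -0.2], [0.0, 0.2], [-0.4, 0.8]]
jig2 [ 0.5575 -0.195  -1.5779 -0.0193] -90.4 [[20.8, 25.8], [-17.7, -16.0], [-23.0, -33.3], [10.1, 20.1], [-28.2, -10.2], [22.1, 15.4], [-15.1, -2.6], [-3.5, -1.2], [4.8, 6.9]]
jig2 [ 0.5575 -0.195  -1.5779 -0.0193] -90.4 [[20.8, 25.8], [-17.7, -16.0], [-23.0, -33.3], [10.1, 20.1], [-28.2, -10.2], [22.1, 15.4], [-15.1, -2.6], [-3.5, -1.2], [4.8, 6.9]]
jig2 [ 0.5575 -0.195  -1.5779 -0.0193] -90.4 [[20.8, 25.8], [-17.7, -16.0], [-23.0, -33.3], [10.1, 20.1], [-28.2, -10.2], [22.1, 15.4], [-15.1, -2.6], [-3.5, -1.2], [4.8, 6.9]]
jig2 [ 0.5575 -0.195  -1.5779 -0.0193] -90.4 [[20.8, 25.8], [-17.7, -16.0], [-23.0, -33.3], [10.1, 20.1], [-28.2, -10.2], [22.1, 15.4], [-15.1, -2.6], [-3.5, -1.2], [4.8, 6.9]]
jig2 [ 0.5575 -0.195   4.7053 -0.0193] 269.6 [[20.8, 25.8], [-17.7, -16.0], [-23.0, -33.3], [10.1, 20.1], [-28.2, -10.2], [22.1, 15.4], [-15.1, -2.6], [-3.5, -1.2], [4.8, 6.9]]
```

The scene view shows two long bars of the tube's form: pink at (372,147), which I leave alone, and dark at (337,209). The short tube is at (326,183) and the L-section at (358,240). The dark middle bar is the target: it is steel-brown, a closed square section and twice the short tube's length, and the enlarged crops confirm it. Its trailing end is the scene-right end, and the jig's open end is at (267,252).

Request:
step_arm([
  [0,0,0,0,0,-8.4,0],
  [0,0,0,0,0,-8.4,0],
  [0,0,0,0,0,-8.4,0],
  [0,0,0,0,0,-8.4,0],
  [0,0,0,0,0,-8.4,0],
  [0,0,0,0,0,-8.4,0],
  [0,0,0,0,0,-8.4,0],
  [0,0,0,0,0,-8.4,0],
  [2.6,-3.7,0,0,0,0,0],
  [2.6,-3.7,0,0,0,0,0],
  [2.6,-3.7,0,0,0,0,0],
  [2.6,-3.7,0,0,0,0,0],
  [2.6,-3.7,0,0,0,0,0],
  [2.6,-3.7,0,0,0,0,0],
  [2.6,-3.7,0,0,0,0,0],
  [2.6,-3.7,0,0,0,0,0],
  [2.6,-3.7,0,0,0,0,0],
  [2.6,-3.7,0,0,0,0,0],
  [2.6,-3.7,0,0,0,0,0],
], squeeze=80)

```text
t: 3.25
eef_pos: [0.5049, -0.3026, 0.2316]
tool_rot: [0.0, 0.996, -0.084, 0.0]
contact_force: [0.4, -0.9, -0.7]
gripper_width: 1.003
```

```bash
python3 - <<'E'
from h import *
p=bot.read_camera("wrist"); save(p,"w1"); pickle.dump(p,open("w1.pkl","wb"))
E
```

Request:
step_arm([
  [-0.5,-4.8,0,0,0,0,0],
  [-0.5,-4.8,0,0,0,0,0],
  [-0.5,-4.8,0,0,0,0,0],
  [-0.5,-4.8,0,0,0,0,0],
  [-0.5,-4.8,0,0,0,0,0],
  [-0.5,-4.8,0,0,0,0,0],
  [-0.5,-4.8,0,0,0,0,0],
  [-0.5,-4.8,0,0,0,0,0],
  [-0.5,-4.8,0,0,0,0,0],
  [-0.5,-4.8,0,0,0,0,0],
  [-0.5,-4.8,0,0,0,0,0],
  [0,0,0,0,0,0,0],
  [0,0,0,0,0,0,0],
])

```text
t: 4.6
eef_pos: [0.5376, 0.227, 0.2311]
tool_rot: [-0.0, 0.997, -0.083, -0.0]
contact_force: [0.1, -0.1, 0.0]
gripper_width: 1.0
```

```bash
python3 - <<'E'
from h import *
p=bot.read_camera("wrist"); save(p,"w2"); pickle.dump(p,open("w2.pkl","wb"))
E
```

```text
(no output)
```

View pics/w1.png

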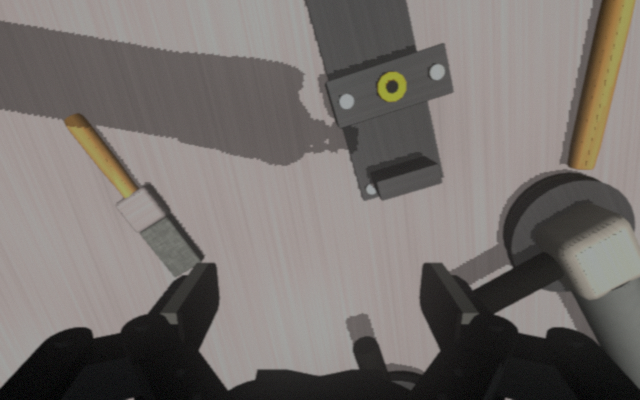

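View pics/w2.png

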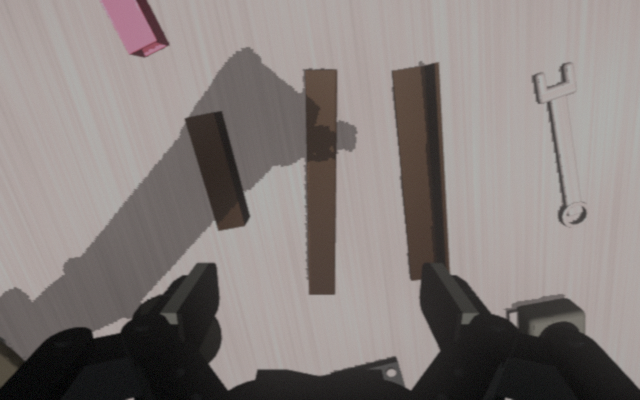

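```bash
python3 - <<'E'
from h import *
a=pickle.load(open("scene0.pkl","rb"));b=pickle.load(open("side0.pkl","rb"));w1=pickle.load(open("w1.pkl","rb"));w2=pickle.load(open("w2.pkl","rb"))
c=[atz(w2,u,.03) for u in [(304,70),(337,70),(335,294),(309,294)]]
print(np.round(c,4)); T=(c[0]+c[1])/2; L=(c[2]+c[3])/2
print("centre",(T+L)/2,"len",np.linalg.norm(T-L),"yaw",np.degrees(np.arctan2(*(L-T)[[1,0]])))
# height by two views: trailing corners scene Rf/Rn
for s,si,w in [((371.6,190.9),(245.8,243),(337,70)),((375.8,196.7),(239.4,236.4),(304,70)),((303.4,221.7),(322.4,199.4),(309,294)),((300.4,215.1),(328.8,204.8),(335,294))]:
    for l in ([(a,s),(w2,w)],[(b,si),(w2,w)]): 
        X=tri(l); print(X.round(4),(proj(w2,X)-w).round(1))
print("bush",atz(w1,(392,86),.08),tri([(a,(200.5,276.3)),(w1,(392,86))]),tri([(b,(387.5,131)),(w1,(392,86))]))
s1=atz(w1,(347,101),.072);s2=atz(w1,(438,72),.072); print((s1+s2)/2,np.degrees(np.arctan2(*(s2-s1)[[1,0]])))
print(atz(w1,(365,200),.01),atz(w1,(443,183),.01))
E
```

```text
[[0.5397 0.3269 0.03  ]
 [0.5701 0.3218 0.03  ]
 [0.5323 0.0866 0.03  ]
 [0.5032 0.0915 0.03  ]]
centre [0.53633215 0.20670413 0.03      ] len 0.2382324595493639 yaw -98.96071737672942
[0.5644 0.3158 0.047 ] [-4.3  7. ]
[0.5659 0.3157 0.002 ] [-4.5  9. ]
[ 0.5453  0.3353 -0.0012] [ 5.2 -7.6]
[0.5425 0.329  0.0482] [ 1.8 -4.5]
[0.5111 0.0897 0.0142] [ 7.2 -7. ]
[0.5063 0.105  0.0501] [ 0.1 -1. ]
[0.5269 0.0883 0.0413] [-4.6  5. ]
[ 0.5298  0.0601 -0.0087] [-0.2  1.6]
bush [ 0.57686968 -0.23025222  0.08      ] [ 0.57759983 -0.23088014  0.07592128] [ 0.57597374 -0.23108048  0.07726027]
[ 0.57840889 -0.23085754  0.072     ] 7.504508719124208
[ 0.54903563 -0.34481148  0.01      ] [ 0.63506137 -0.33985605  0.01      ]
```

```bash
python3 - <<'E'
from h import *
p=pickle.load(open("w2.pkl","rb"))
c=cv2.resize(p["pixels"][50:310,180:460,::-1],None,fx=2.8,fy=2.3); cv2.imwrite("pics/w2c.png",cv2.convertScaleAbs(c,alpha=1.5,beta=10))
E
```

```text
(no output)
```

View pics/w2c.png

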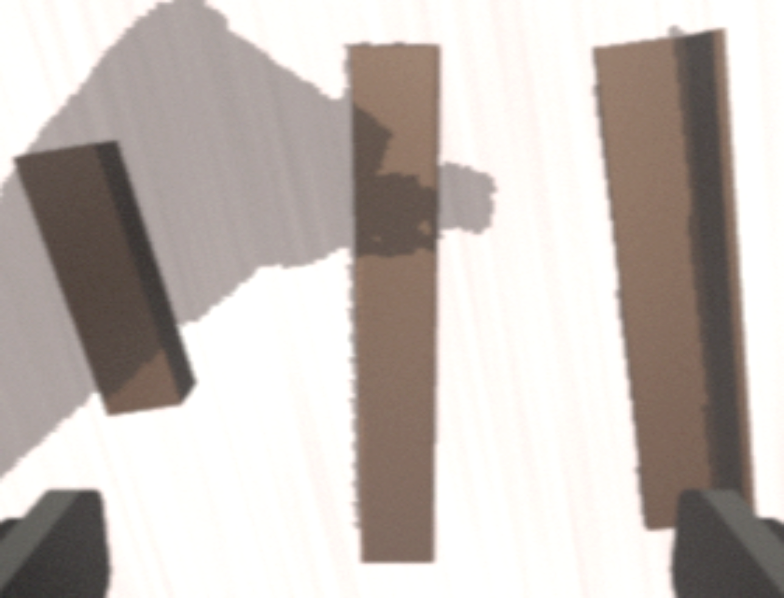

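Request:
step_arm([
  [0.2,-0.5,4.5,0,0,-0.5,0],
  [0,0,4.5,0,0,0,0],
  [0,0,4.5,0,0,0,0],
  [0,0,4.5,0,0,0,0],
  [0,0,2.5,0,0,0,0],
  [0,0,1.2,0,0,0,0],
  [0,0,1.0,0,0,0,0],
  [0,0,0,0,0,0,0],
  [0,0,0,0,0,0,0],
])

```text
t: 5.55
eef_pos: [0.5418, 0.2305, 0.0055]
tool_rot: [-0.0, 0.997, -0.08, 0.001]
contact_force: [-0.5, -1.0, -0.3]
gripper_width: 1.001
```

```bash
python3 - <<'E'
from h import *
for n in ("wrist","side"):
    p=bot.read_camera(n); save(p,n+"3")
E
```

```text
(no output)
```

View pics/wrist3.png

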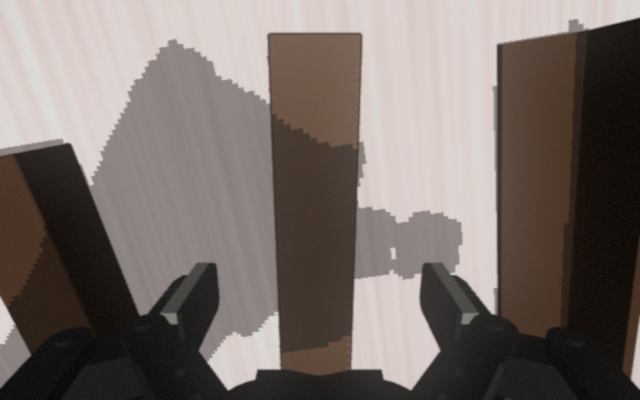

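View pics/side3.png

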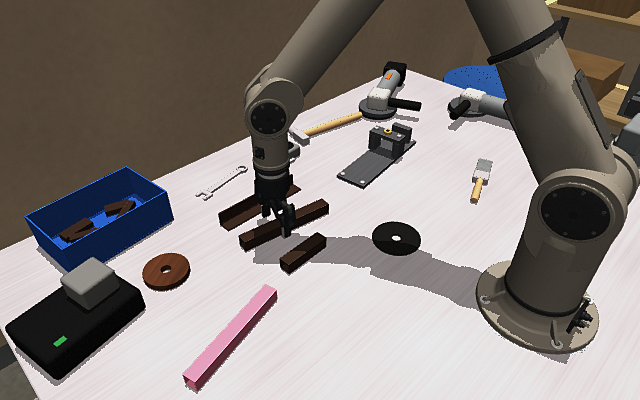

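The open fingers straddle the dark tube: it runs up the middle of the wrist view at about columns 270–360, between the pads at 215 and 425. Both neighbours are clear, so I close.

Request:
step_arm([
  [-0.1,0,0.1,0,0,0,0.4],
  [0,0,0,0,0,0,0.7],
  [0,0,0,0,0,0,1],
  [0,0,0,0,0,0,1],
  [0,0,0,0,0,0,1],
  [0,0,0,0,0,0,1],
  [0,0,0,0,0,0,1],
  [0,0,0,0,0,0,1],
], squeeze=100)

```text
t: 6.45
eef_pos: [0.5401, 0.2308, 0.0038]
tool_rot: [-0.0, 0.997, -0.08, 0.0]
contact_force: [-0.7, -0.7, 6.7]
gripper_width: 0.331
```

Request:
step_arm([
  [0,0,-1,0,0,0,1],
  [0,0,-3,0,0,0,1],
  [0,0,-3,0,0,0,1],
  [0,0,-2,0,0,0,1],
  [0,0,0,0,0,-5,1],
  [0,0,0,0,0,-7,1],
  [0,0,0,0,0,-5,1],
  [-0.4,2,0,0,0,0,1],
  [-0.4,4,0,0,0,0,1],
  [-0.4,4,0,0,0,0,1],
  [-0.4,4,0,0,0,0,1],
  [-0.4,4,0,0,0,0,1],
  [-0.4,4,0,0,0,0,1],
  [-0.2,3.2,0,0,0,0,1],
  [0,2,0,0,0,0,1],
  [0,0,0,0,0,0,1],
  [0,0,0,0,0,0,1],
])

```text
t: 8.15
eef_pos: [0.5506, -0.0426, 0.093]
tool_rot: [-0.0, 0.998, 0.068, -0.001]
contact_force: [-0.0, 0.2, -4.8]
gripper_width: 0.331
```

```bash
python3 - <<'E'
from h import *
for n in ("wrist","side","scene"):
    p=bot.read_camera(n); save(p,n+"4"); pickle.dump(p,open(n+"4.pkl","wb"))
o=bot.get_obs(); print(o["eef_pos"],o["tool_rot"],o["torque"],o["gripper_width"])
E
```

```text
[ 0.55093133 -0.04078636  0.09330808] [-3.97104579e-04  9.97569410e-01  6.96784934e-02 -1.49532182e-04] [0.14278748 0.00654244 0.05241513] 0.32986480195133105
```

View pics/wrist4.png

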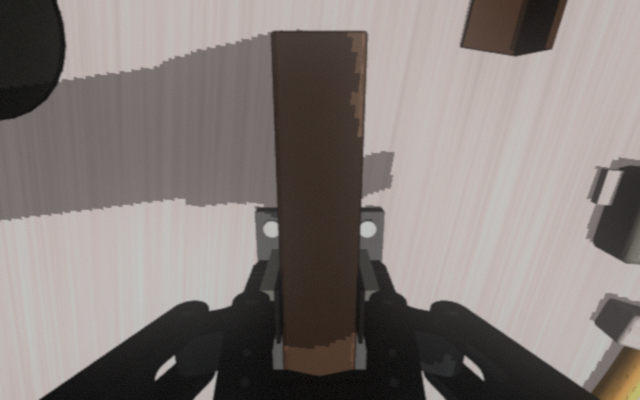

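View pics/side4.png

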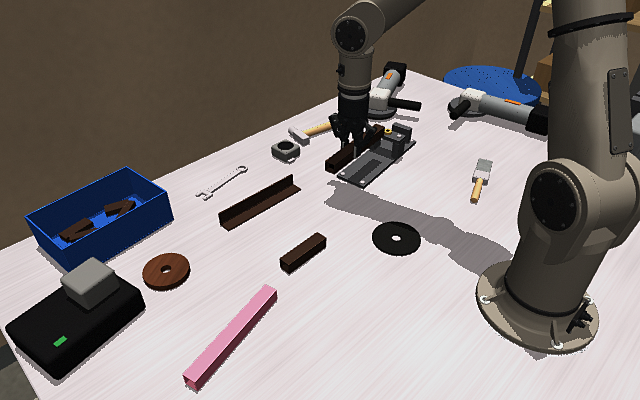

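View pics/scene4.png

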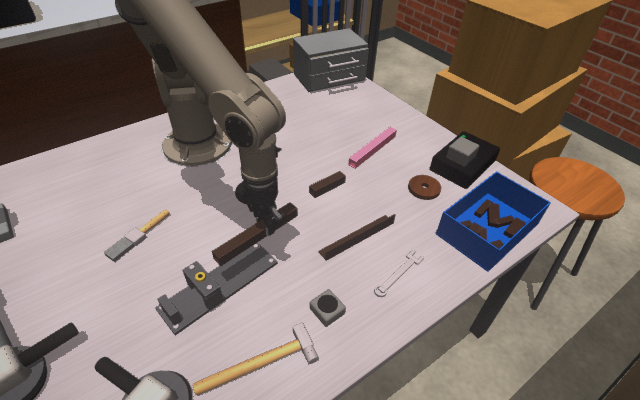

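```bash
cat >> h.py <<'E'
def box(p,img,c,yaw,dims,tilt=0,s=1,x0=0,y0=0,col=(0,255,0)):
    from itertools import product
    cy,sy=np.cos(yaw),np.sin(yaw);ct,st=np.cos(tilt),np.sin(tilt)
    R=np.array([[cy,-sy,0],[sy,cy,0],[0,0,1]])@np.array([[ct,0,st],[0,1,0],[-st,0,ct]])
    V=[np.array(v) for v in product((-.5,.5),repeat=3)]
    for i in range(8):
        for j in range(i):
            if abs(V[i]-V[j]).sum()==1:
                q=[((proj(p,np.array(c)+R@(V[k]*dims))-(x0,y0)+.5)*s).astype(int) for k in (i,j)]
                cv2.line(img,tuple(map(int,q[0])),tuple(map(int,q[1])),col,1)
def cropi(p,x0,y0,w,h,s): return cv2.convertScaleAbs(cv2.resize(p["pixels"][y0:y0+h,x0:x0+w,::-1],None,fx=s,fy=s,interpolation=cv2.INTER_CUBIC),alpha=1.7,beta=20)
E
python3 - <<'E'
from h import *
yaw=np.radians(-82); 
o=dict(p=np.array([.55093,-.0408,.0933]))
d=np.array([np.cos(yaw),np.sin(yaw),0])
c=o["p"]+.025*d+[0,0,.0112]
out=[]
for n,(x0,y0,w,h,s) in dict(side4=(315,105,110,95,4),scene4=(150,195,150,140,4)).items():
    p=pickle.load(open(n+".pkl","rb")); im=cropi(p,x0,y0,w,h,s)
    box(p,im,c,yaw,np.array([.24,.03,.03]),0,s,x0,y0)
    j=np.array([.5716,-.1909,0])
    box(p,im,j+[0,0,.005],np.radians(-82.2),np.array([.3,.09,.01]),0,s,x0,y0,(0,0,255))
    box(p,im,j+.04*d+[0,0,.066],np.radians(-82.2),np.array([.04,.1,.012]),0,s,x0,y0,(0,0,255))
    cv2.imwrite("pics/o_"+n+".png",im)
E
```

```text
(no output)
```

View pics/o_side4.png

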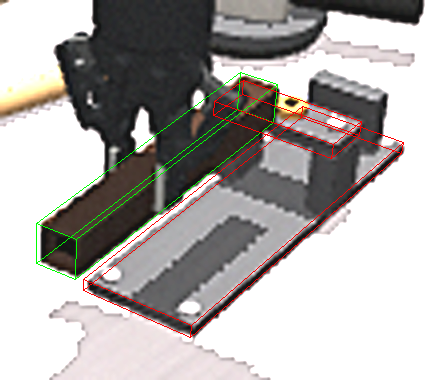

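View pics/o_scene4.png

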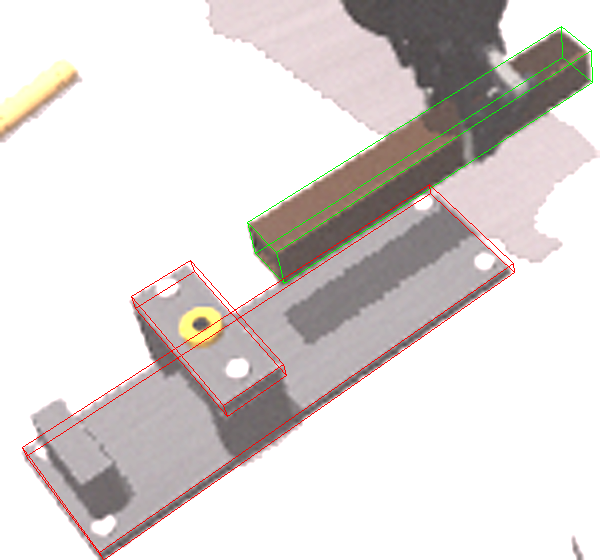

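Request:
step_arm([
  [0,0,2.5,0,0,0,1],
  [0,0,2.5,0,0,0,1],
  [0,0,1.5,0,0,0,1],
  [0,0,1,0,0,0,1],
  [0,0,0,0,0,0,1],
  [0,0,0,0,0,0,1],
])

```text
t: 8.9
eef_pos: [0.5518, -0.042, 0.0188]
tool_rot: [-0.0, 0.998, 0.069, 0.0]
contact_force: [-0.0, -0.5, -5.2]
gripper_width: 0.333
```

```bash
cat > ov.py <<'E'
import sys
from h import *
k=sys.argv[1]
o=bot.get_obs(); q=o["tool_rot"]; yaw=2*np.arctan2(q[2],q[1])-np.pi/2
d=np.array([np.cos(yaw),np.sin(yaw),0]); P=np.array(o["eef_pos"])
J=np.array([.5716,-.1909,0]); dj=np.array([np.cos(np.radians(-82.2)),np.sin(np.radians(-82.2)),0]); nj=np.array([-dj[1],dj[0],0])
c=P+.025*d+[0,0,.0112]
print("t",o["t"],"tube in jig",(c-J)@dj,(c-J)@nj,c[2],"yaw",np.degrees(yaw),"F",o["contact_force"],"M",o["torque"],"w",o["gripper_width"])
for n,(x0,y0,w,h,s) in dict(side=(315,105,110,95,4),scene=(150,195,150,140,4)).items():
    p=bot.read_camera(n); pickle.dump(p,open(n+k+".pkl","wb")); im=cropi(p,x0,y0,w,h,s)
    if len(sys.argv)<3: box(p,im,c,yaw,np.array([.24,.03,.03]),0,s,x0,y0)
    cv2.imwrite("pics/o_"+n+k+".png",im)
E
python3 ov.py 5
```

```text
t 8.9 tube in jig -0.12525356769657947 0.000671310998875446 0.030040423557990727 yaw -82.10446807587486 F [-0.04846604 -0.5250616  -5.23521597] M [ 0.17661018  0.00132298 -0.01766002] w 0.33334543492361984
```

View pics/o_side5.png

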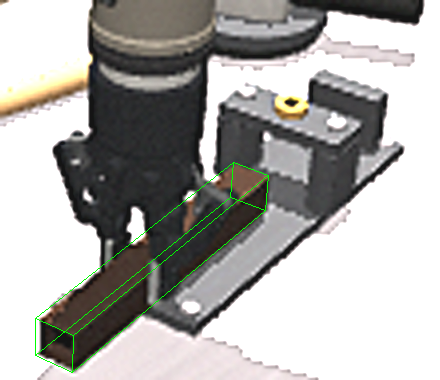

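View pics/o_scene5.png

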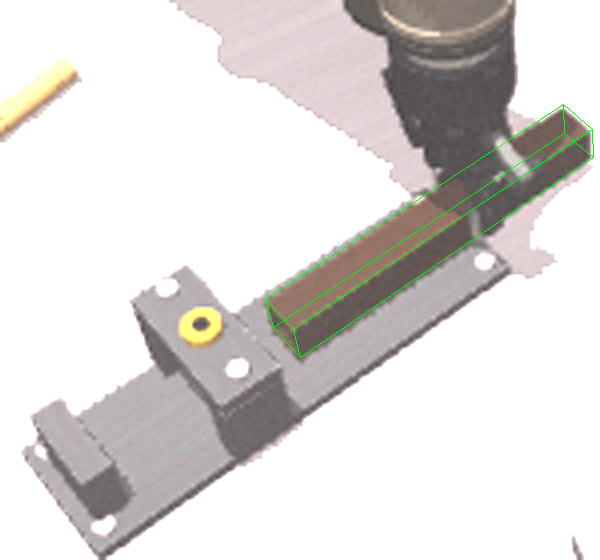

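The tube is level, just above the bed, and lined up with the gap. I feed it in.

Request:
step_arm([
  [0,1.5,0,0,0,0,1],
  [0,1.5,0,0,0,0,1],
  [0,1.5,0,0,0,0,1],
  [0,1.5,0,0,0,0,1],
  [0,1.5,0,0,0,0,1],
  [0,1.5,0,0,0,0,1],
  [0,1.0,0,0,0,0,1],
  [0,1.0,0,0,0,0,1],
  [0,0.7,0,0,0,0,1],
  [0,0,0,0,0,0,1],
  [0,0,0,0,0,0,1],
])

```text
t: 10.1
eef_pos: [0.5673, -0.1576, 0.0183]
tool_rot: [-0.0, 0.998, 0.069, -0.0]
contact_force: [0.6, 0.3, -5.7]
gripper_width: 0.333
```

```bash
python3 ov.py 6
```

```text
t 10.1 tube in jig -0.008533631785984817 0.0002567603694219308 0.029482926012727104 yaw -82.10952901830125 F [ 0.63570262  0.25222659 -5.65006449] M [ 0.20240772  0.03989897 -0.0166703 ] w 0.3329752108568192
```

View pics/o_side6.png

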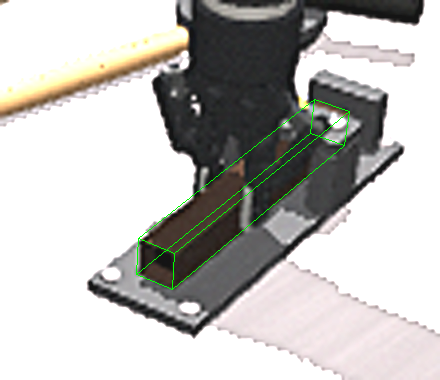

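View pics/o_scene6.png

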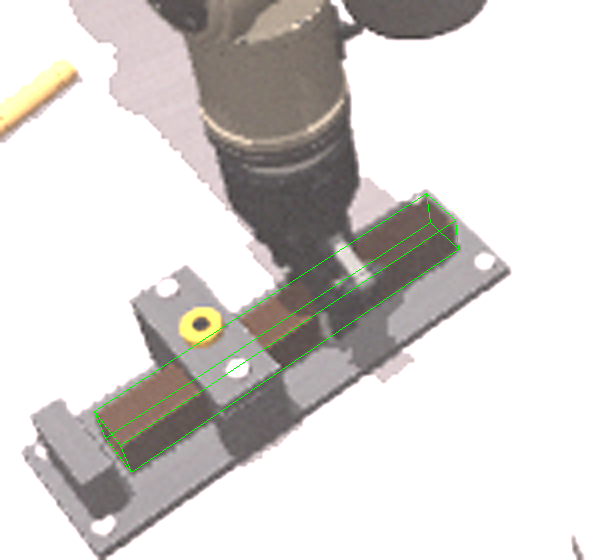

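Request:
step_arm([
  [0,0.2,0.2,0,0,0,1],
  [0,0,0.2,0,0,0,1],
  [0,0,0,0,0,0,1],
  [0,0,0,0,0,0,0.6],
  [0,0,0,0,0,0,0.4],
  [0,0,0,0,0,0,0.2],
  [0,0,0,0,0,0,0.2],
  [0,0,0,0,0,0,0.2],
  [0,0,0,0,0,0,0.2],
])

```text
t: 11.1
eef_pos: [0.5677, -0.1603, 0.0144]
tool_rot: [0.0, 0.998, 0.069, 0.0]
contact_force: [-0.0, 0.1, 0.1]
gripper_width: 0.8
```

Request:
step_arm([
  [0,0,-1,0,0,0,0.2],
  [0,0,-2,0,0,0,0.2],
  [0,0,-3,0,0,0,0.2],
  [0,0,-4,0,0,0,0.2],
  [0,-3,-4,0,0,0,0.2],
  [0,-4,-4,0,0,0,0.2],
  [0,-4,-2,0,0,0,0.2],
  [0,-4,0,0,0,0,0.2],
  [0,0,0,0,0,0,0.2],
  [0,0,0,0,0,0,0.2],
])

```text
t: 12.1
eef_pos: [0.5475, -0.0152, 0.2105]
tool_rot: [0.0, 0.998, 0.07, 0.0]
contact_force: [-0.3, -0.3, -0.1]
gripper_width: 0.8
```

```bash
python3 ov.py 7 x; python3 - <<'E'
from h import *
p=bot.read_camera("wrist"); save(p,"w7"); pickle.dump(p,open("w7.pkl","wb"))
J=np.array([.5716,-.1909,0]); y=np.radians(-82.2)
for n,(x0,y0,w,h,s) in dict(side=(315,105,110,95,4),scene=(150,195,150,140,4)).items():
    p=pickle.load(open(n+"7.pkl","rb")); im=cropi(p,x0,y0,w,h,s)
    d=np.array([np.cos(y),np.sin(y),0])
    box(p,im,J-.0065*d+[0,0,.025],y,np.array([.24,.03,.03]),0,s,x0,y0); cv2.imwrite("pics/o_"+n+"7.png",im)
E
```

```text
t 12.1 tube in jig -0.1523355403575982 6.095252998435746e-05 0.2216649314935847 yaw -81.9776407586482 F [-0.27849196 -0.34387074 -0.14618902] M [-0.00836144  0.00601088 -0.00967568] w 0.8002283367747794
```

View pics/o_side7.png

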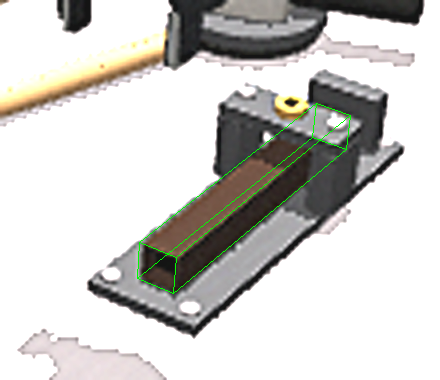

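View pics/o_scene7.png

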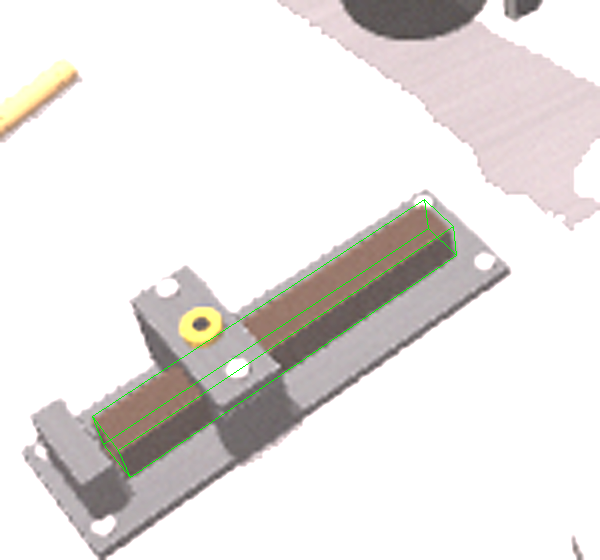

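View pics/w7.png

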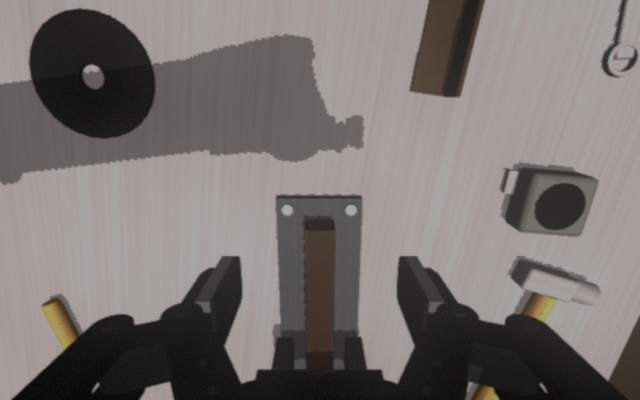

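```bash
python3 - <<'E'
from h import *
p=pickle.load(open("w7.pkl","rb"))
J=np.array([.5716,-.1909,0]); y=np.radians(-82.2);d=np.array([np.cos(y),np.sin(y),0]);n=np.array([-d[1],d[0],0])
f=lambda u,z:(((atz(p,u,z)-J)@d).round(4),((atz(p,u,z)-J)@n).round(4))
print("bed edge",f((277,197),.01),f((361,196),.01)); print("tube top if 230",f((304,230),.04),f((336,230),.04)); print("if 218",f((304,218),.04),f((335,218),.04), "near bridge",f((306,340),.04),f((332,340),.04))
c=cropi(p,260,180,120,100,6); box(p,c,J-.0065*d+[0,0,.025],y,np.array([.24,.03,.03]),0,6,260,180); cv2.imwrite("pics/w7c.png",c)
E
```

```text
bed edge (np.float64(-0.1507), np.float64(-0.0435)) (np.float64(-0.1518), np.float64(0.0432))
tube top if 230 (np.float64(-0.1261), np.float64(-0.0147)) (np.float64(-0.1262), np.float64(0.0164))
if 218 (np.float64(-0.1385), np.float64(-0.0146)) (np.float64(-0.1385), np.float64(0.0152)) near bridge (np.float64(0.0015), np.float64(-0.0142)) (np.float64(0.0015), np.float64(0.0139))
```

View pics/w7c.png

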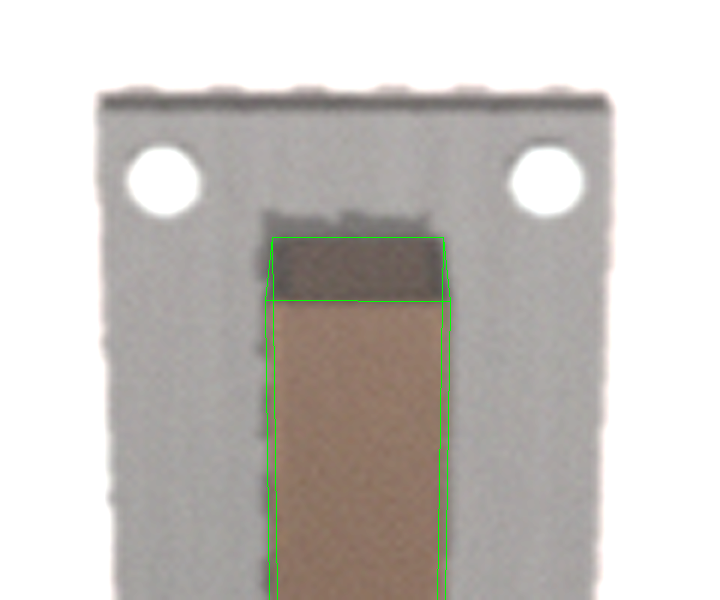

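The overlay matches the picture: the tube's centre is at x ≈ −6 mm in the jig frame, on the centre line and straight, and the arm is clear. I hand in.

```bash
python3 -c "
from station import bot
print(bot.hand_in())"
```

```text
the job is handed in; nothing more can be done
None
```

I loaded the jig with the long dark tube and handed the job in at about 12 s; no verdict is reported. I gripped the tube about 25 mm behind its middle, fed it about 12 cm under the bridge just above the bed, then lowered it and let go.

**Last checks:**
- **Tube position:** in the wrist and scene views, the tube's centre is about 6 mm short of fully home. It is within about 1 mm of the centre line, straight to within about a degree, and flat on the bed.
- **Robot:** the gripper was empty and well clear, with contact force near zero.
- **Other parts:** nothing touched the short tube, the angle iron or the pink look-alike. I saw the first two unmoved after the tube was lifted away, but did not measure them again at the end.

**Disagreements:**
- **Heights:** from the fixed cameras, heights came out about 4 mm lower than the text. I used the text's heights, and the tube came down onto the bed without trouble.
- **Mismatched corners:** one cross-check between the wrist and fixed cameras gave nonsense heights because I had paired the corners wrongly. I discarded it.

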